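# Seat the keyed hub on the drive and knock down its two hold-down pins

## Task

Turn the hub on the drive's shaft until its keyway lines up with the key and it drops down flat onto the plate. Then take the mallet by its handle and knock both sprung pins down, each with a brisk blow of the mallet head (not a slow push, and not with the fingers), until they snap down and stay, their heads trapping the hub's flange. Finally stand the mallet back on its rubber mat the way it stood, and leave the bottles and the jar where they are.

Things in the scene. Friction and masses are not known exactly. Their poses are not given: they have to be found in the camera images.
- drive: Drive unit fixed to the worktop: aluminium plate 120 (x) x 166 (y) x 12 mm; origin at the centre of its underside, z up. Upright steel shaft at the origin, 13 mm across, top 86 mm above the worktop. A steel key crosses the shaft along the drive's x: 64 x 9 mm, its top 21 mm above the worktop; two low ribs at the plate's ends continue its line. Pins stand at y = +54 and -54 mm of this frame.
- hub_grip (a point): Loose grey hub on the shaft, 0.3 kg: round flange 84 mm across, 12 mm thick; on it a block 32 (hub x) x 40 (hub y) x 50 mm high, bored for the shaft; grip it across the 32 mm. This point: on its axis, 50 mm above its underside, 12 mm below the block's top; z up. It starts up on the key, this point at 71 mm, turned 0.45 rad or more from fitting; fully down on the plate this point is at 62 mm.
- keyway (a point): Centre of the hub's keyway, on its axis at the underside; same axes as the hub. The keyway is 16 mm wide and runs right across the flange along the hub's x axis: hub x and drive x must be parallel (either way round, to about 0.1 rad) for it to drop 9 mm over the key. While the hub is up (underside 21 mm above the worktop), its flange stops the pin heads from going home.
- pin_left (a joint): Travel of the sprung pin at y = +54 mm of the drive: 0 up (start), 0.012 m fully down. Its spring pushes up with about 6 N, less with depth; past 0.008 m it snaps over and a catch holds it down with about 3 N; let go sooner, it springs back up. It must go down at over 0.08 m/s under the mallet: a blow at 0.15 to 0.3 m/s does it.
- pin_right (a joint): The same for the pin at y = -54 mm of the drive.
- pin_left_top (a point): Centre of the flat top of the left pin's dark steel head, a disc 34 mm across and 8 mm thick. 45 mm above the worktop when up, 33 mm when down.
- pin_right_top (a point): The same for the right pin.
- mallet_grip (a point): Grip point of the loose mallet (0.4 kg), on its wooden handle's centre line, 42 mm from the head's centre. x along the handle to the head, z up. It stands on its head, handle level. Handle 16 mm wide, 18 mm high, reaching 88 mm behind this point and 25 mm ahead, to the head: an upright brass cylinder 34 mm across, 56 mm high. This point is half-way up, 28 mm above the striking face.
- mallet_face (a point): Centre of the lower, striking face of the mallet's head; x along the handle to the head, z up (42 mm ahead of and 28 mm below the grip point).
- mat: Black rubber mat fixed to the worktop, 170 (x) x 80 (y) x 4 mm, origin at the centre of its underside. The mallet starts on it.
- dropper_bottle: Bystander: brown dropper bottle, 34 mm across, 99 mm high, on the far side of the drive; origin at its foot.
- jar: Bystander: jar with a green lid, 63 mm across, 67 mm high, to the right of the drive; origin at its foot.
- bottle: Bystander: white bottle with a red cap, 66 mm across, 129 mm high, near the mallet's head; origin at its foot.
There are look-alikes about, which are no part of the job. Of the things like the drive, leave any that is blue; of the rest the larger one is meant.

How it is judged:
On the way, in this order (a step that is already met when the one before it is completed fails the run):
1. the hub has dropped over the key, flat on the plate (z of hub_grip in the frame of drive below 0.0645 m and angle between the x axis of hub_grip and the x axis of drive, either way round below 0.2 rad and angle between hub_grip's own z axis and vertical below 0.1 rad), for 0.2 s.
2. one pin goes down at over 0.08 m/s under the mallet (((contact force between mallet and pin_left above 0.5 N and velocity of joint pin_left above 0.08 m/s and value of joint pin_left below 0.0115 m and value of joint pin_right below 0.004 m) or (contact force between mallet and pin_right above 0.5 N and velocity of joint pin_right above 0.08 m/s and value of joint pin_right below 0.0115 m and value of joint pin_left below 0.004 m))).
3. with that pin down, the other goes down at over 0.08 m/s under the mallet (((contact force between mallet and pin_left above 0.5 N and velocity of joint pin_left above 0.08 m/s and value of joint pin_left below 0.0115 m and value of joint pin_right above 0.0105 m) or (contact force between mallet and pin_right above 0.5 N and velocity of joint pin_right above 0.08 m/s and value of joint pin_right below 0.0115 m and value of joint pin_left above 0.0105 m))).
At the end, for the whole second after the job is handed in: Both pins caught within 1.5 mm of fully down; the hub down on the plate (within 2.5 mm), its keyway along the key; the mallet standing on its head (within 0.15 rad of upright) with the centre of its face on the mat (all of step 1 and value of joint each of pin_left, pin_right above 0.0105 m and x of mallet_face in the frame of mat between -0.085 and 0.085 m and y of mallet_face in the frame of mat between -0.04 and 0.04 m and z of mallet_face in the frame of mat below 0.009 m and angle between mallet_face's own z axis and vertical below 0.15 rad); the robot touches nothing.
It fails at once if a pin is pushed by the fingers or the arm (contact force between any of the fingers, the arm and pin_left above 3 N or contact force between any of the fingers, the arm and pin_right above 3 N).
It fails at once if a bottle or the jar is shifted by more than 20 mm (distance of any of dropper_bottle, jar, bottle from where it was at the start of the episode above 0.02 m).
It fails at once if a bottle or the jar is tipped over (angle between any of dropper_bottle, jar, bottle's own z axis and vertical above 0.5 rad).
It also fails if it takes over 61 s, if anything falls off the work surface, if the arm or the gripper's body presses on something with over 40 N, if the wrist force passes 120 N, or if a joint passes its speed limit or range.

## Robot

A 6-joint arm with a two-finger parallel gripper is mounted at the origin on a cart in front of the work surface, level with it; the furniture and walls round the work are solid. World frame = base frame: x ahead of the robot, y to its left, z up, the work surface at z = 0. Lengths are in m, angles in rad, forces in N, time in s.
With the tool pointing down it reaches from about 0.35 to 0.725 m from the base axis. Payload 4.3 kg.
Tool frame: the origin (TCP) lies at the very end of the fingers, on their centre line; the grasp point (between the pads) lies 19 mm behind it (r.grasp_offset is the distance from the TCP to the grasp point, in m); z points along the fingers, y is the line along which they close (so a half turn about z gives the same grasp; the last joint's range is limited). The gripper opens to 85 mm and grips with 20 to 120 N. Pads are 22 mm wide; open, the fingers measure 114 mm over their backs; the gripper's body (76 mm by 85 mm) begins 54 mm behind the grasp point. The pads swing forward as they close: fully open they stand 13 mm farther back than shut.
Start: joints at [-1.223, 0.377, 0.081, 1.274, 0, 1.46], TCP at [0.254, -0.516, 0.231] pointing down, gripper open.
Joint ranges: [-2.72, 2.72], [-0.84, 1.66], [-1.02, 1.22], [-1.77, 2.12], [-1.37, 1.28], [-3.14, 3.14]. Speed limits (rad/s): [2.57, 2.57, 3.14, 3.14, 3.14, 3.14].

## Interface

Orientations are given as [roll, pitch, yaw] about the fixed x, y, z axes, in that order (R = Rz(yaw) Ry(pitch) Rx(roll)).
In Python, from workcell import r gives the robot as it stands. The module is installed in compiled form; this text tells all that it offers.
- The arm moves only by the tool jog_arm, never from a script. Its argument "moves" is a list of rows, each an object with "jaw": the closure, from -1 (fully open) to 1 (shut); "linear": the shift along the tool's x, y, z as a fraction of full scale, a list of three; "yaw": the turn about the tool's z as a fraction of full scale. In form: [{"jaw": jaw, "linear": [tx, ty, tz], "yaw": yaw}, ...]. A call has 1 to 5 rows; each row is the pose to reach, as a shift and turn from the pose commanded when the call began, along the tool's axes at that moment; what a row does not reach only later rows make up. Full scale, the value 1, is 50 cm for a shift and 45 degrees for a turn. A row lasts 1/8 s, in which the tool goes at most 62.5 mm and 10.7 degrees, less where a joint would pass 70% of its speed; a pose out of reach is approached as far as the arm can. A call with a number of a shift or a turn outside -1 to 1 is refused whole. A call with a gripper value outside its range is refused whole. The fingers move at their own pace and stop on an object; the grip force is fixed at half the most. Time passes only in rows, so rows that repeat a pose let the fingers close. It gives the time, the measured TCP pose, the force, the opening and the grip force at its end, in the units of the state.
- r.read_state(): the state, without advancing time (a new reading comes with each control period).
- r.get_image(name): name is "side" or "top" or "wrist"; returns a dict with "frame" (420x560x3 uint8, blue, green, red), "z_map" (420x560 float32, m along the optical axis (not along the pixel's ray), 0 where there is no reading), "fov_y" (degrees; the focal length in pixels is half the picture's height over the tangent of half this angle, whatever the lens; pixels are square), "cx", "cy" (the principal point, pixels), "camera_from_world" (4x4, takes a point from world to camera coordinates). Camera axes: x right, y down, z forward; pixel columns grow to the right and rows downward; lengths in m; the calibration is good to about 2 mm. A picture is of the moment at which its call begins.
- r.job_done(): hands the job in; it is judged then, once.
Trained networks look in a picture, given as the dict that the camera call returned (one of the last four; its "shot" number tells which), for a name from the list of things; names that differ only in an ending like _2 or _b are one class to them, and where a whole thing is asked for, a point or a joint stands for the part that bears it (a point fixed in the world has none). Each returns a list of dicts, best first, with "conf" (0 to 1); they miss things now and then, are a little off and sometimes report something else, mostly with a low value. They report only what shows in the picture. A call takes as long as a camera call. They do not tell look-alikes from the thing itself.
- r.recognise(query, picture): "rect" ([left, top, width, height] in pixels, round what is visible of it).
- r.cut_out(query, picture): "pixels" (420x560 bool, what is visible of it) and "rect" ([left, top, width, height] in pixels, round what is visible of it).
- r.mark_of(query, picture): "xy" ([column, row] in pixels: a listed point, or the origin of a listed thing).
The state is a dict: "t": time; "q": joint angles; "joint_vel": joint speeds; "joint_torque": joint torques, N m; "ee_pos": TCP position; "orientation": TCP orientation; "ft_force": force on the tool from outside, world axes, zero at the start; "torque": the same for the moment, N m; "finger_gap": finger opening in m; "grip_force": force on a finger pad.
Only numpy, scipy, OpenCV 4.12 (cv2) and the standard library are available. Lean on these libraries where they do the work, as an engineer would, in place of code of your own. Each camera call takes 0.05 s, during which the arm holds its last target. There are 200 camera calls.

## Working session

There is one attempt and no reset: what is moved stays moved. The work goes in short steps, Python scripts to look and compute and a tool call to move; the robot and the scene stay as the last step left them, time stands still between calls to the robot, and variables do not carry over. Pictures are saved under pics/ and viewed, at most 10 in all, crops included, and the job is handed in when it is done.

Besides the shell and the picture viewer there is one more tool, called after "Request:" as name([rows], argument=value, ...), one row to a line, values as JSON. jog_arm: Moves the arm, as the interface text tells. Shift numbers are shares of 50 cm and turn numbers shares of 45 degrees, none past 1 either way. Its arguments: {"type":"object","properties":{"moves":{"type":"array","items":{"type":"object","properties":{"jaw":{"type":"number"},"linear":{"type":"array","items":{"type":"number","minimum":-1,"maximum":1}},"yaw":{"type":"number","minimum":-1,"maximum":1}}}}},"required":["moves"]}

```bash
mkdir -p pics
cat > h.py <<'E'
import numpy as np, cv2
from workcell import r
def cam(n):
    p=r.get_image(n); p['f']=210/np.tan(np.radians(p['fov_y'])/2); return p
def ray(p,xy):
    T=np.linalg.inv(p['camera_from_world']); d=T[:3,:3]@np.array([(xy[0]-p['cx'])/p['f'],(xy[1]-p['cy'])/p['f'],1]); return T[:3,3],d
def at_z(p,xy,z):
    o,d=ray(p,xy); return o+d*(z-o[2])/d[2]
def by_depth(p,xy):
    o,d=ray(p,xy); return o+d*p['z_map'][int(round(xy[1])),int(round(xy[0]))]
def cloud(p,mask):
    T=np.linalg.inv(p['camera_from_world']); v,u=np.nonzero(mask&(p['z_map']>0)); z=p['z_map'][v,u]
    return (T[:3,:3]@np.c_[(u-p['cx'])/p['f']*z,(v-p['cy'])/p['f']*z,z].T).T+T[:3,3]
E
python3 - <<'E'
from h import *
np.set_printoptions(precision=3,suppress=True)
Z=dict(drive=0,hub_grip=.071,keyway=.021,pin_left_top=.045,pin_right_top=.045,mallet_grip=.032,mallet_face=.004,mat=0,dropper_bottle=0,jar=0,bottle=0)
for n in('top','side'):
    p=cam(n); cv2.imwrite(f'pics/{n}.png',p['frame'])
    for k,z in Z.items():
        for d in r.mark_of(k,p)[:3]:
            print(n,k,round(d['conf'],2),np.round(d['xy']),at_z(p,d['xy'],z),by_depth(p,np.clip(d['xy'],0,[559,419])))
print(r.read_state())
E
```

```text
top drive 0.86 [195. 166.] [0.676 0.156 0.   ] [0.674 0.154 0.008]
top drive 0.85 [155. 239.] [0.476 0.257 0.   ] [0.47  0.236 0.088]
top drive 0.83 [272. 197.] [ 0.59  -0.055  0.   ] [ 0.589 -0.055  0.01 ]
top hub_grip 0.7 [152. 239.] [0.471 0.248 0.071] [0.47  0.244 0.087]
top hub_grip 0.44 [172. 236.] [0.478 0.198 0.071] [0.48  0.204 0.043]
top keyway 0.67 [159. 239.] [0.474 0.242 0.021] [0.472 0.233 0.061]
top pin_left_top 0.49 [181. 168.] [0.658 0.184 0.045] [0.661 0.186 0.035]
top pin_left_top 0.44 [135. 248.] [0.449 0.297 0.045] [0.449 0.297 0.044]
top pin_left_top 0.43 [259. 193.] [ 0.595 -0.021  0.045] [ 0.597 -0.02   0.035]
top pin_right_top 0.58 [206. 152.] [0.702 0.12  0.045] [0.706 0.122 0.029]
top pin_right_top 0.52 [169. 233.] [0.487 0.21  0.045] [0.488 0.211 0.041]
top pin_right_top 0.51 [288. 183.] [ 0.622 -0.096  0.045] [ 0.624 -0.096  0.034]
top mallet_grip 0.74 [338. 232.] [ 0.495 -0.23   0.032] [ 0.494 -0.228  0.042]
top mallet_face 0.73 [332. 219.] [ 0.532 -0.217  0.004] [ 0.526 -0.211  0.058]
top mat 0.85 [334. 230.] [ 0.503 -0.223  0.   ] [ 0.5   -0.218  0.041
[... 1369 characters left out ...]
  0.   ] [ 0.503 -0.205  0.005]
side dropper_bottle 0.8 [202. 311.] [0.598 0.27  0.   ] [0.592 0.28  0.01 ]
side jar 0.62 [260. 277.] [0.537 0.126 0.   ] [0.529 0.143 0.015]
side bottle 0.88 [279. 192.] [ 0.644 -0.255  0.   ] [ 0.627 -0.213  0.024]
{'t': 1.2, 'q': array([-1.223,  0.377,  0.081,  1.274, -0.   ,  1.46 ]), 'joint_vel': array([-0.001, -0.   , -0.001, -0.001,  0.002, -0.002]), 'joint_torque': array([  0.001, -46.353,  27.016,   0.   ,   0.   ,  -0.   ]), 'ee_pos': array([ 0.254, -0.516,  0.231]), 'orientation': array([3.142, 0.   , 0.458]), 'ft_force': array([ 0.706, -0.004,  0.499]), 'torque': array([-0.03 ,  0.043,  0.008]), 'grip_force': 0.0, 'finger_gap': 0.08545142236733082}
```

View pics/top.png

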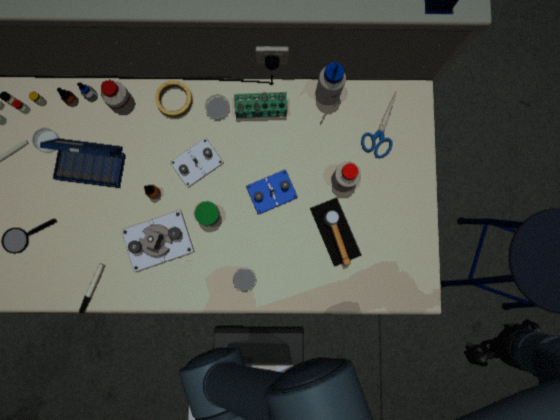

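View pics/side.png

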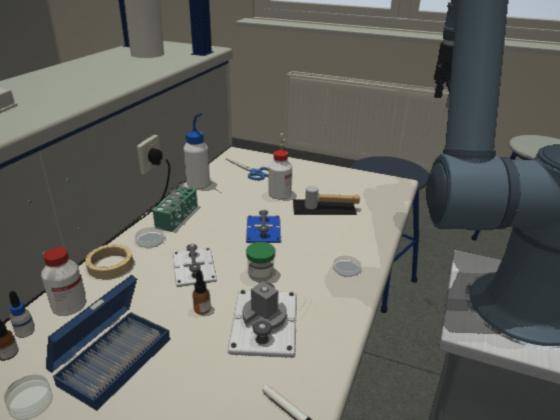

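The larger non-blue drive is the one at the left with the hub (px 158,240). The blue one is at (272,192), a small one at (196,162), and the mallet is on its mat at (338,232). I'll move over the drive.

Request:
jog_arm([
  {"jaw": -1, "linear": [0.12, -0.1, -0.05], "yaw": 0},
  {"jaw": -1, "linear": [0.2, -0.2, -0.1], "yaw": 0},
  {"jaw": -1, "linear": [0.29, -0.29, -0.1], "yaw": 0},
  {"jaw": -1, "linear": [0.38, -0.38, -0.1], "yaw": 0},
  {"jaw": -1, "linear": [0.45, -0.45, -0.1], "yaw": 0},
])

```text
t: 1.82
ee_pos: [0.3527, -0.2256, 0.2817]
orientation: [3.14, -0.001, 0.457]
ft_force: [-0.0, -0.4, -0.6]
finger_gap: 0.0853
grip_force: 0.0
```

Request:
jog_arm([
  {"jaw": -1, "linear": [0.08, -0.09, 0], "yaw": 0},
  {"jaw": -1, "linear": [0.16, -0.18, 0], "yaw": 0},
  {"jaw": -1, "linear": [0.24, -0.27, 0], "yaw": 0},
  {"jaw": -1, "linear": [0.32, -0.36, 0], "yaw": 0},
  {"jaw": -1, "linear": [0.4, -0.45, 0], "yaw": 0},
])

```text
t: 2.45
ee_pos: [0.4325, 0.065, 0.2815]
orientation: [3.141, -0.001, 0.458]
ft_force: [0.9, -1.3, 0.8]
finger_gap: 0.0854
grip_force: 0.0
```

Request:
jog_arm([
  {"jaw": -1, "linear": [0.05, -0.1, 0], "yaw": 0},
  {"jaw": -1, "linear": [0.1, -0.19, 0], "yaw": 0},
  {"jaw": -1, "linear": [0.13, -0.25, 0], "yaw": 0},
  {"jaw": -1, "linear": [0.13, -0.25, 0], "yaw": 0},
])

```text
t: 2.95
ee_pos: [0.4351, 0.2058, 0.281]
orientation: [-3.141, -0.0, 0.462]
ft_force: [-0.7, -0.1, 0.6]
finger_gap: 0.0854
grip_force: 0.0
```

```bash
cat > look.py <<'E'
from h import *
np.set_printoptions(precision=4,suppress=True)
p=cam('wrist'); cv2.imwrite('pics/w1.png',p['frame'])
print('cam',np.linalg.inv(p['camera_from_world'])[:3,3])
for k,z in dict(drive=0,hub_grip=.071,keyway=.021,pin_left_top=.045,pin_right_top=.045).items():
    for d in r.mark_of(k,p)[:2]: print(k,round(d['conf'],2),np.round(d['xy']),at_z(p,d['xy'],z))
# block top: points at z .074-.09
C=cloud(p,np.ones((420,560),bool))
B=C[(abs(C[:,2]-.083)<.004)&(np.hypot(*(C[:,:2]-[.472,.252]).T)<.045)]
print('block',len(B),np.median(B[:,2]),cv2.minAreaRect((B[:,:2]*1000).astype(np.float32)))
F=C[(abs(C[:,2]-.033)<.003)&(np.hypot(*(C[:,:2]-[.472,.252]).T)<.06)]
print('flange',len(F),cv2.minEnclosingCircle((F[:,:2]*1000).astype(np.float32)))
P=C[(abs(C[:,2]-.012)<.003)&(np.hypot(*(C[:,:2]-[.472,.252]).T)<.13)]
print('plate',len(P),cv2.minAreaRect((P[:,:2]*1000).astype(np.float32)))
E
python3 look.py
```

```text
cam [0.5098 0.2439 0.4242]
drive 0.92 [262. 128.] [0.4709 0.2545 0.    ]
drive 0.61 [522. 141.] [ 0.6057 -0.0511  0.    ]
hub_grip 0.55 [261. 137.] [0.469  0.2504 0.071 ]
keyway 0.98 [260. 130.] [0.4699 0.2561 0.021 ]
pin_left_top 0.86 [217. 128.] [0.4519 0.2998 0.045 ]
pin_left_top 0.78 [508. 141.] [ 0.5877 -0.0051  0.045 ]
pin_right_top 0.89 [310. 138.] [0.4901 0.2001 0.045 ]
block 1198 0.08371773935564003 ((470.74810791015625, 252.32647705078125), (31.838064193725586, 40.157012939453125), 69.52320098876953)
flange 2162 ((470.6559143066406, 252.40777587890625), 41.99112319946289)
plate 7963 ((505.4325256347656, 242.05239868164062), (178.451904296875, 208.16793823242188), 19.204378128051758)
```

View pics/w1.png

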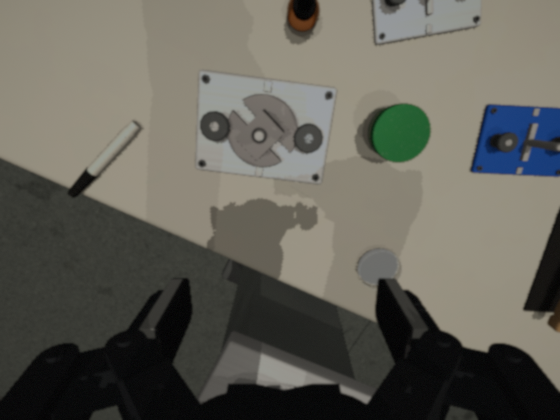

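The hub is at (0.471, 0.252) with its x axis at 69.5°. The drive's yaw is about 21°, so the hub must turn -48.5°. I'll rotate the tool to yaw 159.5° for the grasp, which keeps J6 within range.

Request:
jog_arm([
  {"jaw": -1, "linear": [0.105, -0.052, 0.1], "yaw": -0.23},
  {"jaw": -1, "linear": [0.105, -0.052, 0.1], "yaw": -0.46},
  {"jaw": -1, "linear": [0.105, -0.052, 0.1], "yaw": -0.69},
  {"jaw": -1, "linear": [0.105, -0.052, 0.1], "yaw": -0.92},
  {"jaw": -1, "linear": [0.105, -0.052, 0.1], "yaw": -1},
])

```text
t: 3.88
ee_pos: [0.4711, 0.2495, 0.2311]
orientation: [-3.142, 0.0, 1.244]
ft_force: [0.6, 1.4, 0.7]
finger_gap: 0.0855
grip_force: 0.0
```

Request:
jog_arm([
  {"jaw": -0.6, "linear": [0, 0, 0], "yaw": -0.23},
  {"jaw": -0.6, "linear": [0, 0, 0], "yaw": -0.46},
  {"jaw": -0.6, "linear": [0, 0, 0], "yaw": -0.69},
  {"jaw": -0.6, "linear": [0, 0, 0], "yaw": -0.92},
  {"jaw": -0.6, "linear": [0, 0, 0], "yaw": -1},
])

```text
t: 4.5
ee_pos: [0.4711, 0.2494, 0.2313]
orientation: [3.142, 0.0, 2.03]
ft_force: [-1.8, -0.4, 0.2]
finger_gap: 0.0681
grip_force: 0.0
```

Request:
jog_arm([
  {"jaw": -0.6, "linear": [0, 0, 0], "yaw": -0.23},
  {"jaw": -0.6, "linear": [0, 0, 0], "yaw": -0.46},
  {"jaw": -0.6, "linear": [0, 0, 0], "yaw": -0.69},
  {"jaw": -0.6, "linear": [0, 0, 0], "yaw": -0.92},
  {"jaw": -0.6, "linear": [0, 0, 0], "yaw": -0.96},
])

```text
t: 5.12
ee_pos: [0.4711, 0.2496, 0.2312]
orientation: [-3.142, 0.0, 2.781]
ft_force: [-0.1, 0.7, 0.7]
finger_gap: 0.0686
grip_force: 0.0
```

```bash
cat > goto.py <<'E'
import sys; from h import *
# goto.py x y z yawdeg -> jog numbers
x,y,z,a=map(float,sys.argv[1:5]); s=r.read_state(); e=s['ee_pos']; w=s['orientation'][2]
d=np.array([x,y,z])-e; c,n=np.cos(w),np.sin(w)
t=(np.radians(a)-w+np.pi)%(2*np.pi)-np.pi
print('t',s['t'],'ee',e.round(4),'yaw',np.degrees(w).round(1),'q',s['q'].round(2),'gap',s['finger_gap'])
print('linear',(np.array([c*d[0]+n*d[1],n*d[0]-c*d[1],-d[2]])/.5).round(4),'yaw',round(-t/(np.pi/4),3))
E
python3 goto.py .4707 .2524 .05 159.5
python3 - <<'E'
from h import *
p=cam('top'); C=cloud(p,np.ones((420,560),bool))
p=cam('wrist'); C=np.r_[C,cloud(p,np.ones((420,560),bool))]
for c in((.4519,.2998),(.4901,.2001)):
    B=C[(abs(C[:,2]-.045)<.004)&(np.hypot(*(C[:,:2]-c).T)<.03)]
    if len(B): print(len(B),cv2.minEnclosingCircle((B[:,:2]*1000).astype(np.float32)))
E
```

```text
t 5.125 ee [0.4711 0.2496 0.2312] yaw 159.3 q [ 0.37  0.29 -0.04  1.24 -0.    0.73] gap 0.0685972035807244
linear [0.0027 0.005  0.3624] yaw -0.004
959 ((453.4308776855469, 295.22857666015625), 25.063425064086914)
849 ((487.3050842285156, 204.44664001464844), 22.628799438476562)
```

Request:
jog_arm([
  {"jaw": -0.6, "linear": [0.003, 0.005, 0.12], "yaw": 0},
  {"jaw": -0.6, "linear": [0.003, 0.005, 0.24], "yaw": 0},
  {"jaw": -0.6, "linear": [0.003, 0.005, 0.32], "yaw": 0},
  {"jaw": -0.6, "linear": [0.003, 0.005, 0.362], "yaw": 0},
  {"jaw": -0.6, "linear": [0.003, 0.005, 0.362], "yaw": 0},
])

```text
t: 5.85
ee_pos: [0.4686, 0.2523, 0.0485]
orientation: [-3.139, -0.003, 2.781]
ft_force: [-0.8, 0.2, -0.2]
finger_gap: 0.068
grip_force: 0.0
```

Request:
jog_arm([
  {"jaw": 1, "linear": [0, 0, 0], "yaw": 0},
  {"jaw": 1, "linear": [0, 0, 0], "yaw": 0},
  {"jaw": 1, "linear": [0, 0, 0], "yaw": 0},
  {"jaw": 1, "linear": [0, 0, 0], "yaw": 0},
  {"jaw": 1, "linear": [0, 0, 0], "yaw": 0},
])

```text
t: 6.48
ee_pos: [0.4715, 0.2526, 0.0519]
orientation: [-3.141, 0.003, 2.782]
ft_force: [-1.4, -3.5, 6.8]
finger_gap: 0.0313
grip_force: 60.3
```

Request:
jog_arm([
  {"jaw": 1, "linear": [0, 0, 0], "yaw": 0.2},
  {"jaw": 1, "linear": [0, 0, 0], "yaw": 0.4},
  {"jaw": 1, "linear": [0, 0, 0], "yaw": 0.6},
  {"jaw": 1, "linear": [0, 0, 0], "yaw": 0.8},
  {"jaw": 1, "linear": [0, 0, 0], "yaw": 1},
])

```text
t: 7.1
ee_pos: [0.4716, 0.2523, 0.0515]
orientation: [3.14, 0.003, 1.991]
ft_force: [1.2, -2.2, -2.4]
finger_gap: 0.0312
grip_force: 59.4
```

Request:
jog_arm([
  {"jaw": 1, "linear": [0, 0, 0], "yaw": 0.08},
  {"jaw": 1, "linear": [0, 0, 0.006], "yaw": 0.08},
  {"jaw": 1, "linear": [0, 0, 0.012], "yaw": 0.08},
  {"jaw": 1, "linear": [0, 0, 0.018], "yaw": 0.08},
  {"jaw": 1, "linear": [0, 0, 0.018], "yaw": 0.08},
])

```text
t: 7.72
ee_pos: [0.4711, 0.2523, 0.0431]
orientation: [3.14, 0.003, 1.935]
ft_force: [-2.5, -8.6, 14.5]
finger_gap: 0.031
grip_force: 61.5
```

Request:
jog_arm([
  {"jaw": -0.6, "linear": [0, 0, 0], "yaw": 0},
  {"jaw": -0.6, "linear": [0, 0, 0], "yaw": 0},
  {"jaw": -0.6, "linear": [0, 0, 0], "yaw": 0},
  {"jaw": -0.6, "linear": [0, 0, -0.1], "yaw": 0},
  {"jaw": -0.6, "linear": [0, 0, -0.2], "yaw": 0},
])

```text
t: 8.35
ee_pos: [0.4695, 0.2532, 0.1414]
orientation: [-3.139, -0.0, 1.935]
ft_force: [1.3, 0.5, 0.7]
finger_gap: 0.0683
grip_force: 0.0
```

Request:
jog_arm([
  {"jaw": -0.6, "linear": [-0.08, 0, -0.1], "yaw": 0},
  {"jaw": -0.6, "linear": [-0.14, 0, -0.2], "yaw": 0},
  {"jaw": -0.6, "linear": [-0.14, 0, -0.3], "yaw": 0.1},
  {"jaw": -0.6, "linear": [-0.14, 0, -0.3], "yaw": 0.1},
])

```text
t: 8.85
ee_pos: [0.4979, 0.1883, 0.2955]
orientation: [3.133, -0.0, 1.855]
ft_force: [0.3, 0.6, -0.2]
finger_gap: 0.0682
grip_force: 0.0
```

```bash
cat > look2.py <<'E'
from h import *
np.set_printoptions(precision=4,suppress=True)
p=cam('wrist'); cv2.imwrite('pics/w2.png',p['frame'])
print('t',r.read_state()['t'],'cam',np.linalg.inv(p['camera_from_world'])[:3,3])
for k,z in dict(drive=0,hub_grip=.062,pin_left_top=.045,pin_right_top=.045).items():
    for d in r.mark_of(k,p)[:2]: print(k,round(d['conf'],2),np.round(d['xy']),at_z(p,d['xy'],z))
C=cloud(p,np.ones((420,560),bool)); R=np.hypot(*(C[:,:2]-[.4707,.2524]).T)
B=C[(C[:,2]>.066)&(C[:,2]<.08)&(R<.035)]
print('block',len(B),np.median(B[:,2]),cv2.minAreaRect((B[:,:2]*1000).astype(np.float32)))
F=C[(C[:,2]>.018)&(C[:,2]<.038)&(R<.034)]; print('flange z',np.median(F[:,2]))
for c in((.4519,.2998),(.4901,.2001)):
    B=C[(abs(C[:,2]-.045)<.003)&(np.hypot(*(C[:,:2]-c).T)<.028)]
    if len(B): print('pin',len(B),np.median(B[:,2]),cv2.minEnclosingCircle((B[:,:2]*1000).astype(np.float32)))
E
python3 look2.py
```

```text
t 8.9 cam [0.473  0.2691 0.4387]
drive 0.92 [275. 114.] [0.4699 0.2552 0.    ]
drive 0.9 [398. 227.] [0.6848 0.154  0.    ]
hub_grip 0.56 [275. 118.] [0.4713 0.253  0.062 ]
pin_left_top 0.81 [272.  67.] [0.4533 0.3033 0.045 ]
pin_left_top 0.62 [302. 322.] [ 0.5858 -0.0102  0.045 ]
pin_right_top 0.78 [413. 259.] [0.7013 0.1283 0.045 ]
pin_right_top 0.66 [276. 164.] [0.4877 0.1999 0.045 ]
block 995 0.07457724247015524 ((471.11895751953125, 252.99551391601562), (31.939777374267578, 40.0608024597168), 21.24824333190918)
flange z 0.024580735096027345
pin 768 0.04557339632384416 ((453.18963623046875, 303.5220642089844), 16.819658279418945)
pin 584 0.04556627989116693 ((488.9853515625, 201.4610595703125), 16.920063018798828)
```

View pics/w2.png

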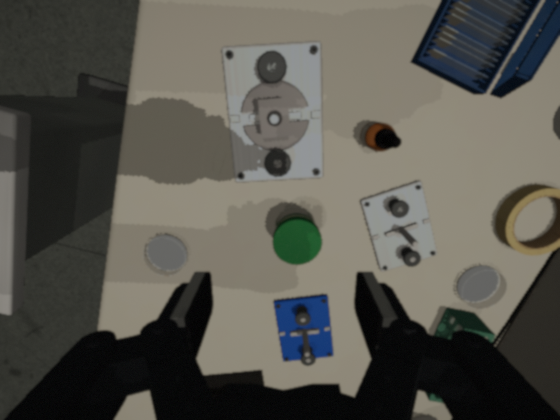

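The hub is down: its flange top is at 24.6 mm and its yaw is 21° against 19.3° for the drive. The pins are at (0.453, 0.3035) and (0.489, 0.2015). In the picture the hub sits flat at (275,117) with its pins at (272,67) and (277,162). Next is the mallet.

Request:
jog_arm([
  {"jaw": -0.6, "linear": [-0.11, -0.03, 0.0], "yaw": -0.22},
  {"jaw": -0.6, "linear": [-0.22, -0.06, 0], "yaw": -0.44},
  {"jaw": -0.6, "linear": [-0.33, -0.1, 0], "yaw": -0.66},
  {"jaw": -0.6, "linear": [-0.44, -0.14, 0], "yaw": -0.88},
  {"jaw": -0.6, "linear": [-0.55, -0.18, 0], "yaw": -1},
])

```text
t: 9.72
ee_pos: [0.4857, -0.0957, 0.2897]
orientation: [-3.141, -0.002, 2.647]
ft_force: [1.3, -0.3, 0.5]
finger_gap: 0.0686
grip_force: 0.0
```

```bash
python3 goto.py .48 -.2 .28 198
```

```text
t 9.725 ee [ 0.4857 -0.0957  0.2897] yaw 151.7 q [-0.32  0.21 -0.    1.36  0.    0.17] gap 0.06857918246999054
linear [-0.089  -0.189   0.0194] yaw -1.03
```

Request:
jog_arm([
  {"jaw": -0.6, "linear": [-0.045, -0.1, 0.02], "yaw": -0.23},
  {"jaw": -0.6, "linear": [-0.09, -0.19, 0.02], "yaw": -0.46},
  {"jaw": -0.6, "linear": [-0.09, -0.19, 0.02], "yaw": -0.69},
  {"jaw": -0.6, "linear": [-0.09, -0.19, 0.02], "yaw": -0.92},
  {"jaw": -0.6, "linear": [-0.09, -0.19, 0.02], "yaw": -1},
])

```text
t: 10.35
ee_pos: [0.4798, -0.1993, 0.2795]
orientation: [3.139, -0.002, -2.854]
ft_force: [0.1, -0.2, 0.1]
finger_gap: 0.0681
grip_force: 0.0
```

```bash
cat > look3.py <<'E'
from h import *
np.set_printoptions(precision=4,suppress=True)
p=cam('wrist'); cv2.imwrite('pics/w3.png',p['frame'])
s=r.read_state(); print('t',s['t'],s['ee_pos'],np.degrees(s['orientation'][2]))
for k,z in dict(mallet_grip=.032,mallet_face=.004,mat=0,bottle=0).items():
    for d in r.mark_of(k,p)[:2]: print(k,round(d['conf'],2),np.round(d['xy']),at_z(p,d['xy'],z))
C=cloud(p,np.ones((420,560),bool)); R=np.hypot(*(C[:,:2]-[.5,-.225]).T)
H=C[(C[:,2]>.055)&(C[:,2]<.066)&(R<.08)]; print('head',len(H),cv2.minEnclosingCircle((H[:,:2]*1000).astype(np.float32)))
h=H[:,:2].mean(0)
L=C[(C[:,2]>.036)&(C[:,2]<.046)&(R<.14)&(np.hypot(*(C[:,:2]-h).T)>.028)]
if len(L)>5: print('handle',len(L),np.median(L[:,2]),cv2.minAreaRect((L[:,:2]*1000).astype(np.float32)),L[:,:2].min(0),L[:,:2].max(0))
M=C[(C[:,2]>.0025)&(C[:,2]<.0055)&(R<.12)]; print('mat',len(M),cv2.minAreaRect((M[:,:2]*1000).astype(np.float32)))
E
python3 look3.py
```

```text
t 10.4 [ 0.4798 -0.1992  0.2795] -163.46134770019125
mallet_grip 0.56 [264. 180.] [ 0.4908 -0.2186  0.032 ]
mallet_face 0.83 [268. 205.] [ 0.5298 -0.2043  0.004 ]
mat 0.66 [262. 182.] [ 0.5016 -0.22    0.    ]
bottle 0.75 [224. 267.] [ 0.6406 -0.2404  0.    ]
bottle 0.69 [476. 269.] [0.5391 0.1153 0.    ]
head 610 ((531.4178466796875, -206.56503295898438), 17.067358016967773)
handle 1390 0.041498052685924575 ((520.65966796875, -232.7626953125), (64.98941040039062, 223.70994567871094), 84.58967590332031) [ 0.4072 -0.2757] [ 0.6351 -0.2093]
mat 4987 ((499.33209228515625, -227.9653778076172), (226.6220703125, 236.12281799316406), 76.91319274902344)
```

View pics/w3.png

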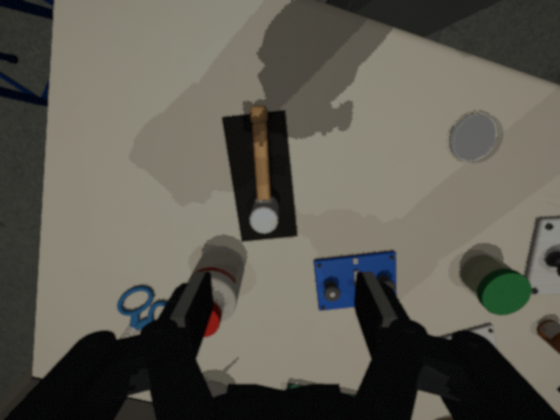

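The mallet head is at px (264,218) with its handle up to (259,112), and the white bottle is at (215,300), well clear. I'll fit the handle line.

```bash
python3 - <<'E'
from h import *
p=cam('wrist'); C=cloud(p,np.ones((420,560),bool)); h=np.array([.5314,-.2066])
R=np.hypot(*(C[:,:2]-h).T)
L=C[(C[:,2]>.036)&(C[:,2]<.05)&(R<.14)&(R>.022)&(C[:,0]<.525)]
print(len(L),cv2.minAreaRect((L[:,:2]*1000).astype(np.float32)),cv2.fitLine(L[:,:2].astype(np.float32),cv2.DIST_HUBER,0,.01,.01).ravel())
d=h-L[:,:2].mean(0); d/=np.linalg.norm(d); print('dir',np.degrees(np.arctan2(d[1],d[0])),'grip',h-.042*d)
E
python3 goto.py .4912 -.2193 .013 198
```

```text
1288 ((460.057861328125, -230.14779663085938), (108.51431274414062, 18.871440887451172), 19.574094772338867) [ 0.94702774  0.3211517   0.45661324 -0.2318018 ]
dir 18.62289359358271 grip [ 0.49159908 -0.2200122 ]
t 10.65 ee [ 0.4804 -0.1994  0.2806] yaw -163.7 q [-0.52  0.26  0.04  1.35 -0.   -0.8 ] gap 0.06864846575635299
linear [-0.0096 -0.0444  0.5352] yaw -0.038
```

Request:
jog_arm([
  {"jaw": -0.6, "linear": [-0.01, -0.046, 0.12], "yaw": -0.053},
  {"jaw": -0.6, "linear": [-0.01, -0.046, 0.24], "yaw": -0.053},
  {"jaw": -0.6, "linear": [-0.01, -0.046, 0.36], "yaw": -0.053},
  {"jaw": -0.6, "linear": [-0.01, -0.046, 0.44], "yaw": -0.053},
  {"jaw": -0.6, "linear": [-0.01, -0.046, 0.44], "yaw": -0.053},
])

```text
t: 11.28
ee_pos: [0.4887, -0.2184, 0.058]
orientation: [3.136, -0.005, -2.815]
ft_force: [-0.7, 0.6, 0.2]
finger_gap: 0.0679
grip_force: 0.0
```

```bash
python3 goto.py .4916 -.2200 .013 198.7
```

```text
t 11.275 ee [ 0.4887 -0.2184  0.058 ] yaw -161.3 q [-0.54  0.42 -0.32  0.83 -0.   -0.87] gap 0.06794891914870113
linear [-0.0045 -0.0049  0.0901] yaw 0.0
```

Request:
jog_arm([
  {"jaw": -0.6, "linear": [-0.003, -0.003, 0.05], "yaw": 0},
  {"jaw": -0.6, "linear": [-0.003, -0.003, 0.09], "yaw": 0},
  {"jaw": -0.6, "linear": [-0.003, -0.003, 0.09], "yaw": 0},
  {"jaw": -0.6, "linear": [-0.003, -0.003, 0.09], "yaw": 0},
])

```text
t: 11.78
ee_pos: [0.4952, -0.2221, 0.0182]
orientation: [-3.139, 0.002, -2.815]
ft_force: [0.1, 0.6, 0.6]
finger_gap: 0.0685
grip_force: 0.0
```

Request:
jog_arm([
  {"jaw": 1, "linear": [0, 0, 0], "yaw": 0},
  {"jaw": 1, "linear": [0, 0, 0], "yaw": 0},
  {"jaw": 1, "linear": [0, 0, 0], "yaw": 0},
  {"jaw": 1, "linear": [0, 0, 0], "yaw": 0},
  {"jaw": 1, "linear": [0, 0, 0], "yaw": 0},
])

```text
t: 12.4
ee_pos: [0.4939, -0.2213, 0.0167]
orientation: [-3.141, 0.0, -2.815]
ft_force: [-0.8, 1.3, 4.9]
finger_gap: 0.015
grip_force: 61.1
```

Request:
jog_arm([
  {"jaw": 1, "linear": [0, 0, 0], "yaw": 0},
  {"jaw": 1, "linear": [0, 0, -0.06], "yaw": 0},
  {"jaw": 1, "linear": [0, 0, -0.15], "yaw": 0},
  {"jaw": 1, "linear": [0, 0, -0.25], "yaw": 0},
  {"jaw": 1, "linear": [0, 0, -0.34], "yaw": 0},
])

```text
t: 13.02
ee_pos: [0.4929, -0.221, 0.1867]
orientation: [3.14, -0.002, -2.815]
ft_force: [0.8, 0.1, -4.0]
finger_gap: 0.0149
grip_force: 59.8
```

```bash
python3 goto.py .45 .1 .19 199
```

```text
t 13.025 ee [ 0.4929 -0.221   0.1867] yaw -161.3 q [-0.54  0.32 -0.11  1.14 -0.   -0.87] gap 0.014897107740413874
linear [-0.1247  0.6356 -0.0066] yaw -0.006
```

Request:
jog_arm([
  {"jaw": 1, "linear": [-0.02, 0.1, 0], "yaw": 0},
  {"jaw": 1, "linear": [-0.04, 0.21, 0], "yaw": 0},
  {"jaw": 1, "linear": [-0.06, 0.32, 0], "yaw": 0},
  {"jaw": 1, "linear": [-0.08, 0.43, 0], "yaw": 0},
  {"jaw": 1, "linear": [-0.1, 0.53, 0], "yaw": 0},
])

```text
t: 13.65
ee_pos: [0.4544, 0.0474, 0.1851]
orientation: [3.141, -0.002, -2.815]
ft_force: [0.8, -0.2, -3.4]
finger_gap: 0.015
grip_force: 60.0
```

```bash
python3 goto.py .4515 .1868 .13 198.7
```

```text
t 13.65 ee [0.4544 0.0474 0.1851] yaw -161.3 q [-0.03  0.16 -0.33  1.08 -0.   -0.36] gap 0.014967605531902208
linear [-0.084   0.2658  0.1101] yaw 0.0
```

Request:
jog_arm([
  {"jaw": 1, "linear": [-0.03, 0.1, 0], "yaw": 0},
  {"jaw": 1, "linear": [-0.06, 0.2, 0], "yaw": 0},
  {"jaw": 1, "linear": [-0.084, 0.266, 0.05], "yaw": 0},
  {"jaw": 1, "linear": [-0.084, 0.266, 0.11], "yaw": 0},
  {"jaw": 1, "linear": [-0.084, 0.266, 0.11], "yaw": 0},
])

```text
t: 14.28
ee_pos: [0.4495, 0.1846, 0.128]
orientation: [3.141, -0.008, -2.814]
ft_force: [-1.5, -0.4, -3.4]
finger_gap: 0.0152
grip_force: 59.9
```

Request:
jog_arm([
  {"jaw": 1, "linear": [0, 0, 0], "yaw": 0},
  {"jaw": 1, "linear": [0, 0, 0], "yaw": 0},
])

```text
t: 14.52
ee_pos: [0.4542, 0.1849, 0.1324]
orientation: [-3.141, 0.002, -2.816]
ft_force: [0.3, -0.1, -3.5]
finger_gap: 0.015
grip_force: 60.0
```

```bash
cat > look4.py <<'E'
from h import *
import sys
np.set_printoptions(precision=4,suppress=True)
p=cam('side'); cv2.imwrite('pics/%s.png'%sys.argv[1],cv2.resize(p['frame'][220:400,180:360],None,fx=3,fy=3))
for k in('mallet_face','pin_right_top','pin_left_top'):
    for d in r.mark_of(k,p)[:1]: print(k,round(d['conf'],2),d['xy'])
w=cam('wrist'); C=cloud(w,np.ones((420,560),bool)); s=r.read_state(); e=s['ee_pos']
H=C[(C[:,2]>e[2]+.035)&(C[:,2]<e[2]+.055)&(np.hypot(*(C[:,:2]-e[:2]-[.0375,.0147]).T)<.03)]
if len(H)>9: print('head',len(H),np.median(H[:,2]),cv2.minEnclosingCircle((H[:,:2]*1000).astype(np.float32)))
print(e)
E
python3 look4.py s4; python3 goto.py .4515 .1868 .098 198.7
```

```text
mallet_face 0.85 [265.5, 254.3]
pin_right_top 0.56 [190.6, 248.3]
pin_left_top 0.74 [261.9, 326.3]
head 708 0.1704841858161838 ((473.0151062011719, 192.4183349609375), 13.122030258178711)
[0.4536 0.185  0.1317]
t 14.775 ee [0.4536 0.185  0.1317] yaw -161.3 q [ 0.26  0.26 -0.35  0.96 -0.   -0.07] gap 0.014822745346128445
linear [0.0029 0.0047 0.0674] yaw -0.0
```

View pics/s4.png

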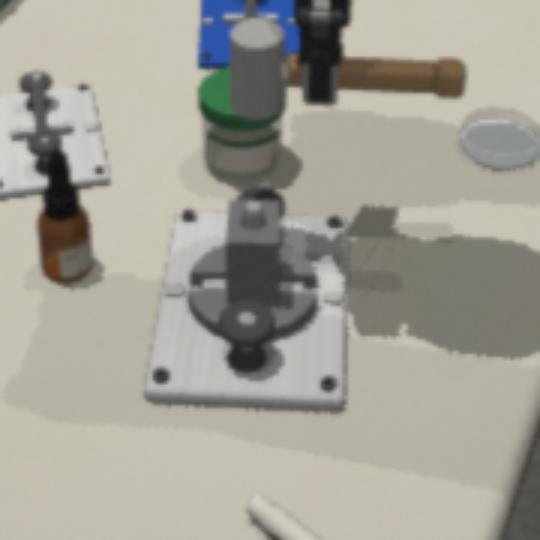

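The mallet is level in the grip and its head is over the right pin. I'll drop to a pre-strike height.

Request:
jog_arm([
  {"jaw": 1, "linear": [0.003, 0.005, 0.03], "yaw": 0},
  {"jaw": 1, "linear": [0.003, 0.005, 0.067], "yaw": 0},
  {"jaw": 1, "linear": [0.003, 0.005, 0.067], "yaw": 0},
  {"jaw": 1, "linear": [0.003, 0.005, 0.067], "yaw": 0},
  {"jaw": 1, "linear": [0.003, 0.005, 0.067], "yaw": 0},
])

```text
t: 15.4
ee_pos: [0.4518, 0.1872, 0.0986]
orientation: [-3.141, 0.002, -2.815]
ft_force: [-0.2, 0.1, -4.2]
finger_gap: 0.0153
grip_force: 60.0
```

Request:
jog_arm([
  {"jaw": 1, "linear": [0, 0, 0.054], "yaw": 0},
  {"jaw": 1, "linear": [0, 0, 0.108], "yaw": 0},
  {"jaw": 1, "linear": [0, 0, 0.114], "yaw": 0},
  {"jaw": 1, "linear": [0, 0, 0.05], "yaw": 0},
  {"jaw": 1, "linear": [0, 0, -0.06], "yaw": 0},
])

```text
t: 16.02
ee_pos: [0.4494, 0.1866, 0.1275]
orientation: [3.141, -0.004, -2.815]
ft_force: [1.3, 0.5, -4.2]
finger_gap: 0.015
grip_force: 62.5
```

```bash
cat > pins.py <<'E'
from h import *
w=cam('wrist');C=cloud(w,np.ones((420,560),bool)); t=cam('top'); D=cloud(t,np.ones((420,560),bool)); S=cam('side');E=cloud(S,np.ones((420,560),bool))
for n,c in(('L',(.4532,.3035)),('R',(.4890,.2015))):
    for m,A in(('wrist',C),('top',D),('side',E)):
        B=A[(np.hypot(*(A[:,:2]-c).T)<.012)&(A[:,2]<.06)]
        if len(B): print(n,m,len(B),np.median(B[:,2]).round(4))
E
python3 pins.py; python3 goto.py .4157 .2888 .135 198.7
```

```text
L wrist 874 0.0455
L side 188 0.0446
R top 9 0.0333
t 16.175 ee [0.4546 0.1881 0.1314] yaw -161.3 q [ 0.26  0.26 -0.35  0.95 -0.   -0.06] gap 0.015109011104287579
linear [ 0.009   0.2158 -0.0072] yaw 0.0
```

The right pin now reads 33.3 mm, so it is down. On to the left pin.

Request:
jog_arm([
  {"jaw": 1, "linear": [0.003, 0.07, -0.007], "yaw": 0},
  {"jaw": 1, "linear": [0.006, 0.14, -0.007], "yaw": 0},
  {"jaw": 1, "linear": [0.009, 0.216, -0.007], "yaw": 0},
  {"jaw": 1, "linear": [0.009, 0.216, 0.03], "yaw": 0},
  {"jaw": 1, "linear": [0.009, 0.216, 0.067], "yaw": 0},
])

```text
t: 16.8
ee_pos: [0.4111, 0.2881, 0.0925]
orientation: [-3.141, -0.001, -2.814]
ft_force: [-0.4, -0.7, -3.9]
finger_gap: 0.0147
grip_force: 62.6
```

Request:
jog_arm([
  {"jaw": 1, "linear": [0, 0, 0], "yaw": 0},
  {"jaw": 1, "linear": [0, 0, 0], "yaw": 0},
  {"jaw": 1, "linear": [0, 0, 0], "yaw": 0},
])

```text
t: 17.18
ee_pos: [0.4127, 0.2881, 0.0948]
orientation: [3.141, 0.001, -2.815]
ft_force: [0.2, -0.3, -3.9]
finger_gap: 0.0149
grip_force: 62.5
```

```bash
python3 pins.py; python3 goto.py .4157 .2888 .0986 198.7
```

```text
L top 5 0.0435
L side 187 0.0446
R wrist 814 0.0336
R top 65 0.0331
t 17.325 ee [0.4126 0.288  0.0947] yaw -161.3 q [ 0.48  0.32 -0.37  0.88 -0.    0.16] gap 0.014828880763962203
linear [-0.0064 -0.0006 -0.0077] yaw -0.0
```

Request:
jog_arm([
  {"jaw": 1, "linear": [-0.006, 0, -0.008], "yaw": 0},
  {"jaw": 1, "linear": [-0.006, 0, -0.008], "yaw": 0},
  {"jaw": 1, "linear": [-0.006, 0, -0.008], "yaw": 0},
])

```text
t: 17.7
ee_pos: [0.415, 0.2889, 0.0983]
orientation: [-3.142, 0.0, -2.815]
ft_force: [-0.0, -0.8, -4.4]
finger_gap: 0.0149
grip_force: 62.6
```

Request:
jog_arm([
  {"jaw": 1, "linear": [0, 0, 0.054], "yaw": 0},
  {"jaw": 1, "linear": [0, 0, 0.108], "yaw": 0},
  {"jaw": 1, "linear": [0, 0, 0.114], "yaw": 0},
  {"jaw": 1, "linear": [0, 0, 0.05], "yaw": 0},
  {"jaw": 1, "linear": [0, 0, -0.06], "yaw": 0},
])

```text
t: 18.32
ee_pos: [0.4127, 0.2877, 0.1271]
orientation: [-3.141, -0.006, -2.815]
ft_force: [1.3, 1.1, -3.9]
finger_gap: 0.0149
grip_force: 62.8
```

Request:
jog_arm([
  {"jaw": 1, "linear": [0, -0.06, -0.1], "yaw": 0},
  {"jaw": 1, "linear": [0, -0.16, -0.12], "yaw": 0},
  {"jaw": 1, "linear": [0, -0.26, -0.12], "yaw": 0},
  {"jaw": 1, "linear": [0, -0.36, -0.12], "yaw": 0},
  {"jaw": 1, "linear": [0, -0.46, -0.12], "yaw": 0},
])

```text
t: 18.95
ee_pos: [0.4888, 0.0695, 0.1883]
orientation: [-3.141, 0.0, -2.815]
ft_force: [0.0, 0.8, -3.1]
finger_gap: 0.0148
grip_force: 63.0
```

```bash
python3 pins.py; python3 goto.py .4939 -.2213 .187 198.7
```

```text
L wrist 357 0.0338
L top 65 0.0329
L side 134 0.0334
R wrist 448 0.0337
t 19.1 ee [0.4892 0.0689 0.1881] yaw -161.5 q [ 0.01  0.23 -0.23  1.1  -0.   -0.31] gap 0.015156895834482407
linear [ 0.1749 -0.5535  0.0022] yaw -0.005
```

Both pins are down. I'll return the mallet to the mat.

Request:
jog_arm([
  {"jaw": 1, "linear": [0.034, -0.11, 0], "yaw": 0},
  {"jaw": 1, "linear": [0.068, -0.22, 0], "yaw": 0},
  {"jaw": 1, "linear": [0.102, -0.33, 0], "yaw": 0},
  {"jaw": 1, "linear": [0.14, -0.44, 0], "yaw": 0},
  {"jaw": 1, "linear": [0.175, -0.55, 0], "yaw": 0},
])

```text
t: 19.73
ee_pos: [0.4939, -0.218, 0.1882]
orientation: [3.141, 0.0, -2.814]
ft_force: [1.8, 0.2, -4.1]
finger_gap: 0.0149
grip_force: 62.9
```

Request:
jog_arm([
  {"jaw": 1, "linear": [0, 0, 0], "yaw": 0},
  {"jaw": 1, "linear": [0, 0, 0], "yaw": 0},
  {"jaw": 1, "linear": [0, 0, 0], "yaw": 0},
])

```text
t: 20.1
ee_pos: [0.4939, -0.2157, 0.188]
orientation: [3.141, -0.0, -2.813]
ft_force: [0.1, 0.4, -3.8]
finger_gap: 0.015
grip_force: 62.9
```

```bash
python3 goto.py .4939 -.2213 .06 198.7
```

```text
t 20.1 ee [ 0.4939 -0.2157  0.188 ] yaw -161.2 q [-0.53  0.32 -0.11  1.14  0.   -0.86] gap 0.014952331370843851
linear [ 0.0036 -0.0105  0.2561] yaw 0.003
```

Request:
jog_arm([
  {"jaw": 1, "linear": [0.004, -0.01, 0.08], "yaw": 0},
  {"jaw": 1, "linear": [0.004, -0.01, 0.16], "yaw": 0},
  {"jaw": 1, "linear": [0.004, -0.01, 0.24], "yaw": 0},
  {"jaw": 1, "linear": [0.004, -0.01, 0.3], "yaw": 0},
  {"jaw": 1, "linear": [0.004, -0.01, 0.3], "yaw": 0},
])

```text
t: 20.72
ee_pos: [0.4915, -0.2201, 0.036]
orientation: [3.137, -0.004, -2.813]
ft_force: [-0.4, 0.2, -4.6]
finger_gap: 0.0146
grip_force: 62.8
```

Request:
jog_arm([
  {"jaw": 1, "linear": [0, 0, 0], "yaw": 0},
  {"jaw": 1, "linear": [0, 0, 0], "yaw": 0},
])

```text
t: 20.98
ee_pos: [0.4954, -0.2235, 0.0401]
orientation: [-3.139, 0.002, -2.814]
ft_force: [0.2, 0.4, -2.9]
finger_gap: 0.0149
grip_force: 62.8
```

```bash
python3 goto.py .4939 -.2213 .0167 198.7
```

```text
t 20.975 ee [ 0.4954 -0.2235  0.0401] yaw -161.3 q [-0.54  0.45 -0.34  0.78 -0.   -0.87] gap 0.014932468919354756
linear [0.0014 0.0051 0.0468] yaw 0.001
```

Request:
jog_arm([
  {"jaw": 1, "linear": [0.001, 0.004, 0.02], "yaw": 0},
  {"jaw": 1, "linear": [0.001, 0.004, 0.034], "yaw": 0},
  {"jaw": 1, "linear": [0.001, 0.004, 0.042], "yaw": 0},
  {"jaw": 1, "linear": [0.001, 0.004, 0.045], "yaw": 0},
  {"jaw": 1, "linear": [0.001, 0.004, 0.046], "yaw": 0},
])

```text
t: 21.6
ee_pos: [0.4926, -0.2212, 0.0151]
orientation: [3.142, -0.0, -2.815]
ft_force: [0.2, 0.1, -4.4]
finger_gap: 0.015
grip_force: 63.0
```

Request:
jog_arm([
  {"jaw": 1, "linear": [0, 0, 0], "yaw": 0},
  {"jaw": 1, "linear": [0, 0, 0], "yaw": 0},
])

```text
t: 21.85
ee_pos: [0.4928, -0.2213, 0.0154]
orientation: [-3.141, 0.0, -2.815]
ft_force: [-0.6, -0.4, -3.1]
finger_gap: 0.0147
grip_force: 63.0
```

Request:
jog_arm([
  {"jaw": 1, "linear": [0, 0, 0.002], "yaw": 0},
  {"jaw": 1, "linear": [0, 0, 0.004], "yaw": 0},
  {"jaw": 1, "linear": [0, 0, 0.004], "yaw": 0},
])

```text
t: 22.22
ee_pos: [0.4927, -0.2213, 0.0135]
orientation: [-3.141, 0.0, -2.815]
ft_force: [-1.1, 0.0, 0.0]
finger_gap: 0.0145
grip_force: 63.6
```

In contact, with the weight taken by the mat. I'll release gently.

Request:
jog_arm([
  {"jaw": 0.3, "linear": [0, 0, 0], "yaw": 0},
  {"jaw": -0.2, "linear": [0, 0, 0], "yaw": 0},
  {"jaw": -0.6, "linear": [0, 0, 0], "yaw": 0},
  {"jaw": -0.6, "linear": [0, 0, 0], "yaw": 0},
  {"jaw": -0.6, "linear": [0, 0, 0], "yaw": 0},
])

```text
t: 22.85
ee_pos: [0.4927, -0.2212, 0.0132]
orientation: [-3.141, 0.0, -2.815]
ft_force: [0.2, 0.1, 0.2]
finger_gap: 0.0683
grip_force: 0.0
```

Request:
jog_arm([
  {"jaw": -0.6, "linear": [0, 0, -0.05], "yaw": 0},
  {"jaw": -0.6, "linear": [0, 0, -0.15], "yaw": 0},
  {"jaw": -0.6, "linear": [0, 0, -0.26], "yaw": 0},
  {"jaw": -0.6, "linear": [0, 0, -0.38], "yaw": 0},
  {"jaw": -0.6, "linear": [0, 0, -0.5], "yaw": 0},
])

```text
t: 23.48
ee_pos: [0.4923, -0.221, 0.2651]
orientation: [-3.141, 0.0, -2.815]
ft_force: [1.2, -0.8, 0.7]
finger_gap: 0.0679
grip_force: 0.0
```

```bash
sed -i "s/w3.png/w5.png/" look3.py; python3 look3.py; python3 pins.py; sed -i "s/w2.png/w6.png/" look2.py; python3 look2.py|grep -E 'block|flange'
```

```text
t 23.525 [ 0.4952 -0.2226  0.2738] -161.2769327356275
mallet_grip 0.75 [283. 178.] [ 0.4921 -0.2207  0.032 ]
mallet_face 0.65 [283. 207.] [ 0.535  -0.2056  0.004 ]
mat 0.97 [280. 178.] [ 0.5001 -0.2222  0.    ]
bottle 0.91 [233. 266.] [ 0.641  -0.2439  0.    ]
head 653 ((531.6171875, -206.49481201171875), 17.039426803588867)
handle 1496 0.04139405803046656 ((519.1990966796875, -242.10826110839844), (64.23712921142578, 223.1593780517578), 89.06875610351562) [ 0.4076 -0.276 ] [ 0.6303 -0.2097]
mat 5384 ((494.46307373046875, -225.02452087402344), (228.83297729492188, 227.24351501464844), 28.42290687561035)
L top 65 0.034
L side 144 0.0336
R top 67 0.0334
block 0 nan ((0.0, 0.0), (0.0, 0.0), 0.0)
flange z nan
  return _methods._mean(a, axis=axis, dtype=dtype,
  ret = ret.dtype.type(ret / rcount)
```

View pics/w5.png

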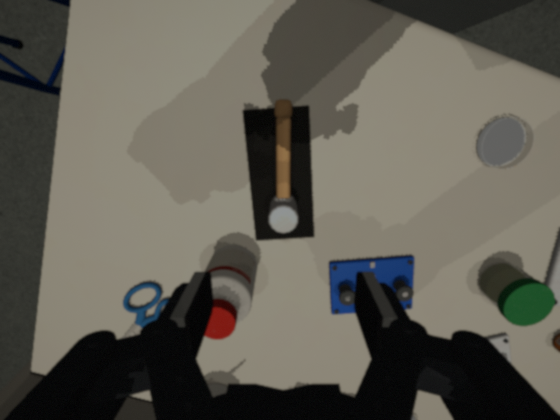

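The mallet stands on its mat where it started (head px 283,215), both pins read about 33.5 mm (down), and the bystanders haven't moved.

```bash
python3 -c "from workcell import r; print(r.job_done())"
```

```text
the job is handed in; nothing more can be done
None
```

The job is handed in, with no verdict shown: the hub dropped flat over the key, both pins read down after mallet blows, the mallet is back on its mat where it stood, and I saw no bystander moved (the dropper bottle was not in the last view, and the hub was not re-measured after the blows).

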